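# Latch the solar-cell carrier into its dock

## Robot

A 6-joint arm with a two-finger parallel gripper is mounted at the origin on the work surface. World frame = base frame: x ahead of the robot, y to its left, z up, the work surface at z = 0. Lengths are in m, angles in rad, forces in N, time in s.
With the tool pointing down it reaches from about 0.275 to 0.825 m from the base axis. Payload 5.2 kg.
Tool frame: the origin (TCP) lies midway between the tips of the shut fingers; the grasp point (between the pads) lies 19 mm behind it; z points along the fingers, y is the line along which they close (so a half turn about z gives the same grasp; the last joint's range is limited). The gripper opens to 93 mm and grips with 3 to 60 N. Pads are 15 mm wide; open, the fingers measure 128 mm over their backs; the gripper's body (75 mm by 188 mm) begins 65 mm behind the grasp point.
Start: joints at [-1.369, 0.259, 1.535, -0, 1.348, -0.203], TCP at [0.217, -0.506, 0.198] pointing down, gripper open.
Joint ranges: [-3.14, 3.14], [-0.91, 2.08], [0.19, 2.58], [-1.22, 4.36], [0.22, 2.71], [-3.12, 3.12]. Speed limits (rad/s): [2.57, 2.57, 3.14, 3.14, 3.14, 3.14].

## Interface

Orientations are given as a unit quaternion [w, x, y, z].
In Python, from plant import robot, vision, cut_out gives the robot as it stands.
- The arm moves only by the tool send_rows, never from a script. Its argument "motion" is a list that holds one entry, the list of rows, each a list of 4 numbers: the shift along the tool's x, y, z in cm, then the turn about the tool's z in rad. In form: [[[dx, dy, dz, twist], ...]]. A call has 1 to 12 rows; each row shifts and turns the commanded pose from where the row before left it, along the tool's axes as they then stand; what a row does not reach is not made up. A row lasts 1/8 s, in which the tool goes at most 62.5 mm and 10.7 degrees, less where a joint would pass 70% of its speed; a pose out of reach is approached as far as the arm can. A call is refused whole if a number of a shift passes 6.25 or a number of a turn 0.188, either way. A call with a gripper value outside its range is refused whole. "grip" is the opening, from 0 (shut) to 1 (fully open), set as the call begins (left out, the last holds). The fingers move at their own pace and stop on an object; "grip_force" is the grip in N (left out, the last holds). Time passes only in rows, so rows that do not move let the fingers close. It gives the time, the measured TCP pose, the force, the opening and the grip force at its end, in the units of the state.
- robot.read_state(): the state, without advancing time (a new reading comes with each control period).
- vision.snapshot(name): name is "side" or "top"; returns a dict with "img" (480x640x3 uint8, red, green, blue), "fx", "fy", "cx", "cy" (pixels), "eye" and "attitude" of the camera in the world. Camera axes: x right, y down, z forward; pixel columns grow to the right and rows downward; lengths in m; the calibration is good to about 2 mm. A picture is of the moment at which its call begins. There is no depth.
- robot.close_job(): hands the job in; it is judged then, once.
Trained networks look in a picture, given as the dict that the camera call returned (one of the last four; its "shot" number tells which), for a name from the list of things; names that differ only in an ending like _2 or _b are one class to them, and where a whole thing is asked for, a point or a joint stands for the part that bears it (a point fixed in the world has none). Each returns a list of dicts, best first, with "confidence" (0 to 1); they miss things now and then, are a little off and sometimes report something else, mostly with a low value. They report only what shows in the picture. A call takes as long as a camera call.
- cut_out(query, picture): "pixels" (480x640 bool, what is visible of it) and "location" ([column, row] in pixels, amid what is visible of it).
The state is a dict: "time": time; "joint_pos": joint angles; "qd": joint speeds; "joint_torque": joint torques, N m; "position": TCP position; "tool_rot": TCP orientation; "ft_force": force on the tool from outside, world axes, zero at the start; "ft_torque": the same for the moment, N m; "grip_width": finger opening in m; "gripper_force": force on a finger pad.
Only numpy, scipy, OpenCV 4.12 (cv2) and the standard library are available. Lean on these libraries where they do the work, as an engineer would, in place of code of your own. Each camera call takes 0.05 s, during which the arm holds its last target. There are 200 camera calls.

## Task

Clamp the cell carrier to its dock with the draw latch: swing the wire loop over and down behind the carrier's hook while the lever still stands up, then press the lever down past centre until it lies flat on its rubber stop and stays there by itself. Leave the things standing around where they are.

Things in the scene. Friction and masses are not known exactly. Their poses are not given: they have to be found in the camera images.
- dock: Fixed aluminium dock carrying the latch and, ahead of it, the carrier. Base plate 340 x 130 x 10 mm. Origin on the table under the lever's pivot; x points level from the latch to the carrier, y across, z up. Its place and yaw differ each time. The latch's block is 70 mm wide, from x = -130 to 20 mm, its top at z = 30 mm.
- lever (a joint): Steel lever, 120 mm long from its pivot, 32 mm wide, 6 mm thick. 0 = closed, level along the dock's -x on its rubber stop; grows as raised; 1.57 = upright; open stop 1.7. Starts at 1.4 to 1.6 and stays where left. With the loop hooked, pressing it 90 mm from the pivot takes up to about 4 N; past centre (about 0.2) it is drawn shut.
- lever_pivot (a point): Axis of the lever, in the dock's middle plane, 55 mm above the table; the axis lies along the dock's y.
- lever_pad (a point): Centre of the black grip pad on the outer face of the lever, 90 mm from the pivot (9 mm off the pivot's plane). The face looks up when closed, and towards the hook (dock +x) when the lever stands upright.
- bail (a joint): Wire loop of the latch, hinged on the lever. The value is relative to the lever: the loop's legs rise (bail - lever) rad above the dock's +x; 1.15 to 1.6 at the start (loop standing up beside the lever), about -0.3 when hooked with the lever up, 0.07 when latched. Slight friction holds it only when nearly upright; else it falls by its weight (80 g). Pulling it can move the lever.
- loop_pin (a point): Middle of the loop's hinge pin on the lever, 36 mm from the lever's pivot. The arm from pivot to pin lies 0.2 rad below the lever when closed: 35 mm behind (-x of) the pivot and 7 mm lower; it turns with the lever.
- loop_bar (a point): Middle of the loop's end bar, 110 mm from the hinge pin. Round steel bar 9 mm thick, along the dock's y, 99 mm free between the loop's legs, 117 mm over them. Can be pinched from above; 30 mm to one side of the middle the fingers clear the hook and its ledge.
- carrier (a joint): Carrier's slide towards the latch, m. 0 = pushed out by its springs (as at the start), about 0.006 when latched. Travel 10 mm; 6 N to start, 6 N per mm.
- tray (a point): Middle of the top of the black tray of the carrier, 22 mm above the table, 128 mm from the lever's pivot. Tray 130 mm along x, 176 mm along y; a dark blue cell lies in it 6 mm higher (far part), with posts 18 mm high along two sides.
- keeper (a point): Where the middle of the end bar lies when hooked: just behind (carrier side of) the hook, 55 mm above the table, at the start 81 mm from the lever's pivot along the dock's +x. A level ledge 4.5 mm below it, 30 mm wide and reaching 21 mm farther out, carries the bar.
- hook_top (a point): Just above the tip of the hook, 18 mm above the keeper point. The hook is a steel plate 26 mm wide and 8 mm thick that leans towards the carrier, tip right above the keeper point, so the bar must come down at least 6 mm farther out (+x) than that; with the lever up the loop reaches 9 to 17 mm farther.
- bottle: White bottle, 64 mm across, 150 mm tall, origin at the centre of its underside. Bystander.
- suction_pad: Blue round suction pad, 90 mm across, 45 mm tall, origin at the centre of its underside. Bystander.
- screwdriver: Screwdriver lying on the table, 180 mm long. Bystander.

How it is judged:
By the outcome, as a careful person would: the job done as asked, in the order asked, and still so for the second after the job is handed in, with the robot touching nothing.
It also fails if it takes over 48 s, if anything falls off the work surface, if the arm or the gripper's body presses on something with over 40 N, if the wrist force passes 120 N, or if a joint passes its speed limit or range.

## Working session

There is one attempt and no reset: what is moved stays moved. The work goes in short steps, Python scripts to look and compute and a tool call to move; the robot and the scene stay as the last step left them, time stands still between calls to the robot, and variables do not carry over. Pictures are saved under pics/ and viewed, at most 10 in all, crops included, and the job is handed in when it is done.

Besides the shell and the picture viewer there is one more tool, called after "Request:" as name(argument=value, ...), one argument or row to a line, values as JSON. send_rows: Moves the arm, as the interface text tells. Its arguments: {"type":"object","properties":{"motion":{"type":"array"},"grip":{"type":"number"},"grip_force":{"type":"number"}},"required":["motion"]}

```bash
mkdir -p pics; ls
cat > h.py <<'E'
import numpy as np, cv2
from scipy.spatial.transform import Rotation as R
from plant import robot, vision, cut_out
def rotm(a):
    a=np.array(a,float)
    return a if a.shape==(3,3) else R.from_quat(a[[1,2,3,0]]).as_matrix()
def ray(p,uv):
    d=rotm(p["attitude"])@np.array([(uv[0]-p["cx"])/p["fx"],(uv[1]-p["cy"])/p["fy"],1.])
    return np.array(p["eye"]),d/np.linalg.norm(d)
def onz(p,uv,z):
    e,d=ray(p,uv); return e+d*(z-e[2])/d[2]
def proj(p,X):
    c=rotm(p["attitude"]).T@(np.array(X)-p["eye"]); return np.array([p["fx"]*c[0]/c[2]+p["cx"],p["fy"]*c[1]/c[2]+p["cy"]])
def tri(pa,a,pb,b):
    e1,d1=ray(pa,a);e2,d2=ray(pb,b)
    s=np.linalg.lstsq(np.c_[d1,-d2],e2-e1,rcond=None)[0]
    x=e1+d1*s[0];y=e2+d2*s[1]; return (x+y)/2,np.linalg.norm(x-y)
E
python3 - <<'E'
from h import *
t=vision.snapshot("top");s=vision.snapshot("side")
print({k:t[k] for k in t if k!="img"});print({k:s[k] for k in s if k!="img"})
for n,p in(("top",t),("side",s)):
    cv2.imwrite(f"pics/{n}0.png",p["img"][:,:,::-1])
names="lever lever_pad loop_bar loop_pin keeper hook_top tray bottle suction_pad screwdriver lever_pivot".split()
for q in names:
    o=[]
    for p in(t,s):
        r=cut_out(q,p); o.append([(np.round(x["location"]).tolist(),round(x["confidence"],2),int(x["pixels"].sum())) for x in r[:2]])
    print(q,o, tri(t,o[0][0][0],s,o[1][0][0]) if o[0] and o[1] else "")
E
```

```text
pics
{'fx': 436.85369928064415, 'fy': 436.85369928064415, 'cx': 316.5646678954665, 'cy': 237.56501465940724, 'eye': array([0.3604069 , 0.00296653, 0.99553098]), 'attitude': array([ 0.06789121, -0.69844232,  0.70982638, -0.06095591]), 'shot': 1}
{'fx': 544.4124504784504, 'fy': 544.4124504784504, 'cx': 319.93731290826594, 'cy': 248.73979256961974, 'eye': array([0.15940622, 0.80485394, 0.94551892]), 'attitude': array([ 0.07894615, -0.2095099 ,  0.89791458, -0.37897561]), 'shot': 2}
lever [[([488.0, 228.0], 0.72, 1217), ([290.0, 236.0], 0.65, 825)], [([318.0, 250.0], 0.72, 1202)]] (array([ 0.72552234, -0.55964355, -0.51264452]), np.float64(0.13668564138068412))
lever_pad [[([296.0, 234.0], 0.92, 870)], [([317.0, 247.0], 0.9, 1179), ([300.0, 327.0], 0.23, 4377)]] (array([0.52256478, 0.05024943, 0.1311723 ]), np.float64(0.010971333562087038))
loop_bar [[([287.0, 234.0], 0.7, 379)], [([321.0, 232.0], 0.74, 374)]] (array([0.50957142, 0.06333254, 0.19181469]), np.float64(0.014047319357003846))
loop_pin [[([285.0, 232.0], 0.7, 414)], [([314.0, 233.0], 0.62, 515), ([308.0, 299.0], 0.44, 8494)]]
[... 609 characters left out ...]
7.0, 289.0], 0.92, 1222)], [([422.0, 178.0], 0.81, 1035)]] (array([ 0.41570931, -0.39541539,  0.05044416]), np.float64(0.00016249649193353821))
suction_pad [[([484.0, 227.0], 0.93, 1279)], [([312.0, 227.0], 0.69, 421), ([368.0, 177.0], 0.55, 578)]] (array([ 0.69328848, -0.45966066, -0.2994425 ]), np.float64(0.15384338498989686))
screwdriver [[([158.0, 286.0], 0.86, 593)], [([286.0, 416.0], 0.8, 681), ([298.0, 327.0], 0.39, 4487)]] (array([0.43071713, 0.36966792, 0.00774482]), np.float64(0.013982639913203592))
lever_pivot [[([292.0, 235.0], 0.88, 784)], [([314.0, 248.0], 0.73, 1381), ([310.0, 303.0], 0.55, 8565)]] (array([0.52270167, 0.05876192, 0.13441826]), np.float64(0.005581745664799732))
```

```bash
python3 -c "
import cv2
for n,(a,b,c,d) in dict(top=(150,350,170,420),side=(180,400,190,440)).items():
    i=cv2.imread(f'pics/{n}0.png')[a:b,c:d]; cv2.imwrite(f'pics/{n}0c.png',cv2.resize(i,None,fx=3,fy=2.7 if 0 else 2.7,interpolation=cv2.INTER_CUBIC))"
```

```text
(no output)
```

View pics/top0c.png

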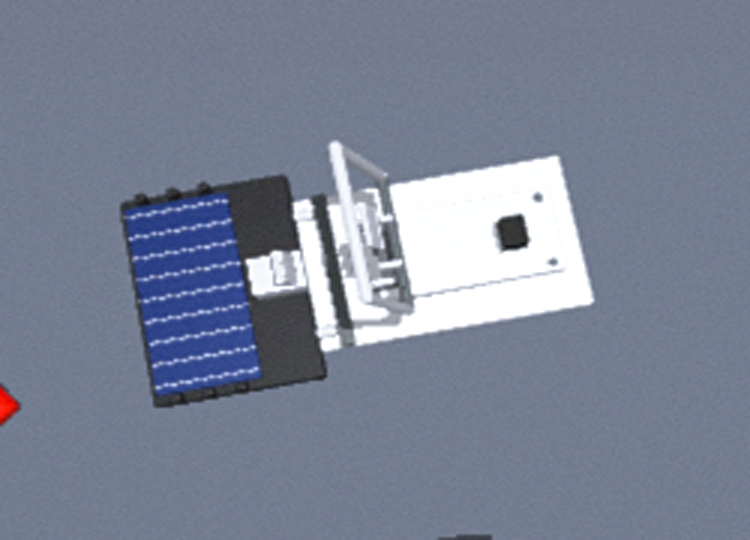

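View pics/side0c.png

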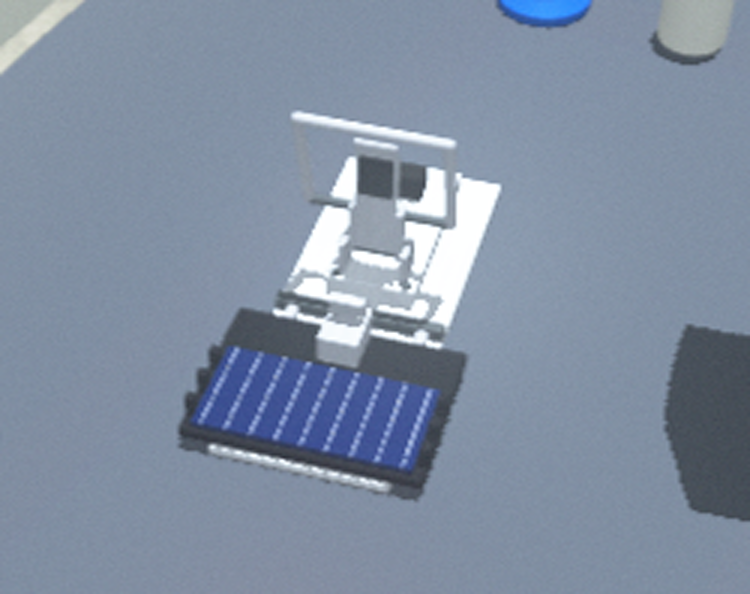

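View pics/top0.png

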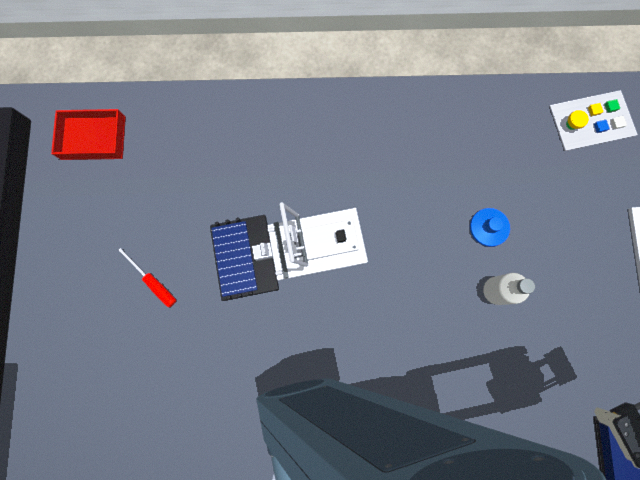

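The views show the dock's +x running to the left in the top image (world +y), with the loop standing up at about (287,234) and the lever near upright. Next I fit the dock's pose from the tray outline, and the lever and loop angles from the outlines of the loop and pad.

```bash
cat > m.py <<'E'
from h import *
from scipy.optimize import least_squares
S=lambda c,o:np.array([c[0]/(o[2]),c[1]/2.7])+o[:2]
T=lambda x,y:np.array([170+x/3,150+y/2.7]); D=lambda x,y:np.array([190+x/3,180+y/2.7])
# dock frame points: (x,y,z)->pixel ; top crop
k=.128
def model(v):
    x0,y0,a,L,b=v
    c,s=np.cos(a),np.sin(a)
    W=lambda p:np.array([x0+c*p[0]-s*p[1],y0+s*p[0]+c*p[1],p[2]])
    pin=np.array([-.036*np.cos(L-.2),0,.055+.036*np.sin(L-.2)])
    bar=pin+.11*np.array([np.cos(b),0,np.sin(b)])
    tip=np.array([-.12*np.cos(L),0,.055+.12*np.sin(L)])
    return W,pin,bar,tip
Y=np.array([0,1,0])
def res(v,t,s,full=False):
    W,pin,bar,tip=model(v); o=[]
    def add(p,X,uv): o.extend(proj(p,W(X))-uv)
    for sx,sy,uv in((1,-1,T(122,203)),(-1,-1,T(287,176)),(-1,1,T(326,378)),(1,1,T(155,405))):
        add(t,(k+.065*sx,.088*sy*SG,.022),uv)
    for sx,sy,uv in((-1,-1,D(240,310)),(-1,1,D(467,353))): add(s,(k+.065*sx,-.088*sy*SG,.022),uv)
    for sy,a,c in((-1,(336,146),(295,118)),(1,(366,299),(453,144))):
        add(t,bar+Y*.054*sy*SG,T(*a))
    for sy,c in((-1,(295,118)),(1,(453,144))): add(s,bar-Y*.054*sy*SG,D(*c))
    m=np.array([np.sin(v[3]),0,np.cos(v[3])])
    for sy,c in((-1,(356,143)),(1,(397,149))): add(s,tip+.004*m-Y*.015*sy*SG,D(*c))
    return np.array(o)
if __name__=="__main__":
    t=vision.snapshot("top");s=vision.snapshot("side")
    for SG in(1,-1):
        r=least_squares(res,[.51,.06,1.5,1.5,1.3],args=(t,s),loss="soft_l1")
        print(SG,r.cost,np.round(r.x,4));print(np.round(res(r.x,t,s).reshape(-1,2),1).tolist())
        W,pin,bar,tip=model(r.x);print("pin",pin,"bar",bar,W(bar),"bar30",W(bar+.03*Y),W(bar-.03*Y),"tip",W(tip))
    st=robot.read_state();print(st["position"],rotm(st["tool_rot"]).round(3).tolist(),st["time"])
E
python3 m.py
```

```text
1 331.96815697597737 [0.5214 0.0491 1.7491 1.6097 1.3738]
[[-0.8, -0.3], [0.1, -1.1], [0.7, -0.2], [-0.1, 1.2], [75.6, 14.6], [-76.5, -18.7], [-0.2, 0.5], [0.3, -0.3], [50.8, 9.1], [-52.7, -10.8], [12.6, 2.3], [-14.9, -2.8]]
pin [-0.00577411  0.          0.09053392] bar [0.0157567  0.         0.19840618] [0.51864194 0.0645629  0.19840618] bar30 [0.48911736 0.05924321 0.19840618] [0.54816652 0.0698826  0.19840618] tip [0.52060817 0.05365023 0.17490916]
-1 455.0531485619575 [0.5146 0.0469 1.4615 1.6375 1.3615]
[[0.3, 54.7], [3.1, 70.1], [-1.2, -81.2], [-0.2, -96.2], [0.4, -12.5], [-8.9, 4.6], [1.7, 58.0], [-2.1, -55.4], [4.1, -5.3], [-3.9, 4.6], [1.1, -0.8], [-0.4, 2.4]]
pin [-0.00478377  0.          0.09068075] bar [0.01807544 0.         0.19827934] [0.51655039 0.06482319 0.19827934] bar30 [0.4867295  0.0680965  0.19827934] [0.54637128 0.06154987 0.19827934] tip [0.51545115 0.05480876 0.17473298]
[ 0.2166176  -0.50554437  0.19753687] [[0.919, 0.394, 0.0], [0.394, -0.919, 0.0], [0.0, -0.0, -1.0]] 1.3
```

```bash
sed -i 's/-\.088\*sy\*SG,\.022),uv)$/.088*sy*SG,.022),uv)/; s/bar-Y\*/bar+Y*/; s/m-Y\*/m+Y*/; s/for SG in(1,-1)/for SG in(1,)/' m.py; python3 m.py
```

```text
1 6.056141920003004 [0.5198 0.0496 1.7423 1.6007 1.373 ]
[[-0.9, -0.2], [0.1, -0.6], [0.2, 0.4], [-0.7, 1.4], [-0.4, -2.6], [0.3, -0.7], [-0.1, 1.3], [-0.1, 0.6], [0.6, -1.0], [-1.3, -0.1], [-0.5, -0.5], [-0.3, 0.1]]
pin [-0.00609278  0.          0.09048067] bar [0.01552382 0.         0.19833577] [0.51714782 0.06490814 0.19833577] bar30 [0.48758809 0.05978736 0.19833577] [0.54670755 0.07002891 0.19833577] tip [0.51918449 0.0531514  0.17494623]
[ 0.21662317 -0.50553894  0.19754931] [[0.919, 0.394, -0.0], [0.394, -0.919, 0.0], [-0.0, -0.0, -1.0]] 1.4
```

Request:
send_rows(
  motion=[
    [[0,0,-4,0.188],[0,0,-4,0.046],[3.6,-5,0,0],[3.6,-5,0,0],[3.6,-5,0,0],[3.6,-5,0,0],[3.6,-5,0,0],[3.6,-5,0,0],[3.6,-5,0,0],[3.6,-5,0,0],[3.6,-5,0,0],[3.6,-5,0,0]],
  ],
  grip=1,
)

```text
time: 2.9
position: [0.4868, 0.0505, 0.2779]
tool_rot: [0.0, 0.996, 0.086, 0.0]
ft_force: [0.2, -1.0, 0.8]
grip_width: 0.0928
gripper_force: 0.0
```

Request:
send_rows(
  motion=[
    [[0.2,-0.9,2,0],[0,0,3,0],[0,0,2.5,0],[0,0,1.7,0],[0,0,0,0]],
  ],
)

```text
time: 3.52
position: [0.4855, 0.0579, 0.1844]
tool_rot: [-0.0, 0.996, 0.086, -0.001]
ft_force: [-0.3, -0.7, -0.0]
grip_width: 0.0929
gripper_force: 0.0
```

Run:
```python
from h import *
st=robot.read_state();print(st["position"],st["ft_force"],st["time"])
t=vision.snapshot("top");s=vision.snapshot("side")
a=cv2.resize(t["img"][150:300,200:400,::-1],None,fx=2,fy=2);b=cv2.resize(s["img"][150:350,220:420,::-1],None,fx=2,fy=2)
cv2.imwrite("pics/p1.png",np.hstack([np.vstack([a,np.zeros((100,400,3),np.uint8)]),b]))
```

```text
[0.48551915 0.05786631 0.18438086] [-0.26199247 -0.7485514  -0.03930635] 3.525
```

View pics/p1.png

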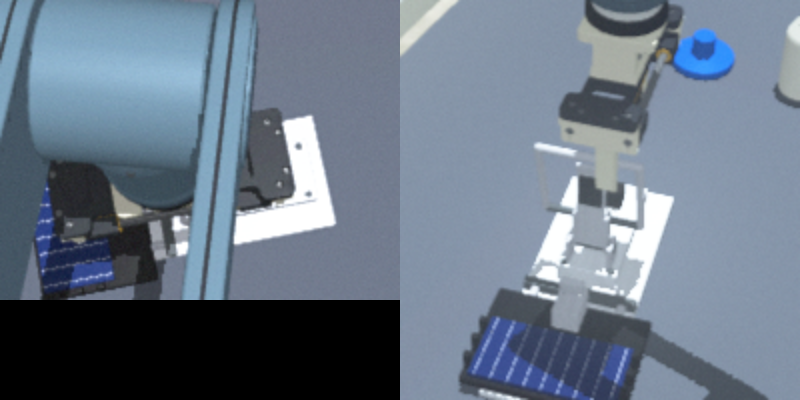

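The side view shows the fingers straddling the bar, right of its middle and clear of the lever. I close gently.

Request:
send_rows(
  motion=[
    [[0,0,0,0],[0,0,0,0],[0,0,0,0],[0,0,0,0],[0,0,0,0],[0,0,0,0]],
  ],
  grip=0,
  grip_force=6,
)

```text
time: 4.38
position: [0.4865, 0.0577, 0.1855]
tool_rot: [-0.0, 0.996, 0.086, -0.0]
ft_force: [-0.2, -0.5, -0.7]
grip_width: 0.0374
gripper_force: 0.0
```

Request:
send_rows(
  motion=[
    [[0,0,0,0],[0,0,0,0],[0,0,0,0],[0,0,0,0],[0,0,0,0]],
  ],
)

```text
time: 5.0
position: [0.4866, 0.0577, 0.1856]
tool_rot: [-0.0, 0.996, 0.086, 0.0]
ft_force: [-0.1, -0.1, 0.2]
grip_width: -0.0001
gripper_force: 0.0
```

Run:
```python
from h import *
s=vision.snapshot("side");t=vision.snapshot("top")
b=cv2.resize(s["img"][180:330,240:390,::-1],None,fx=4,fy=4,interpolation=cv2.INTER_CUBIC)
cv2.imwrite("pics/p2.png",b)
W=lambda p:np.array([.5198-.1706*p[0]-.9853*p[1],.0496+.9853*p[0]-.1706*p[1],p[2]])
for y in(-.054,.03,.054): 
  q=proj(s,W((.0155,y,.198)));print(y,q,(q-[240,180])*4)
q=proj(s,robot.read_state()["position"]);print(q,(q-[240,180])*4)
```

```text
-0.054 [288.926564   222.85290172] [195.70625601 171.41160688]
0.03 [328.27167811 230.98022638] [353.08671245 203.92090551]
0.054 [339.71806589 233.34464981] [398.87226355 213.37859923]
[328.97825002 235.01175303] [355.91300009 220.04701212]
```

View pics/p2.png

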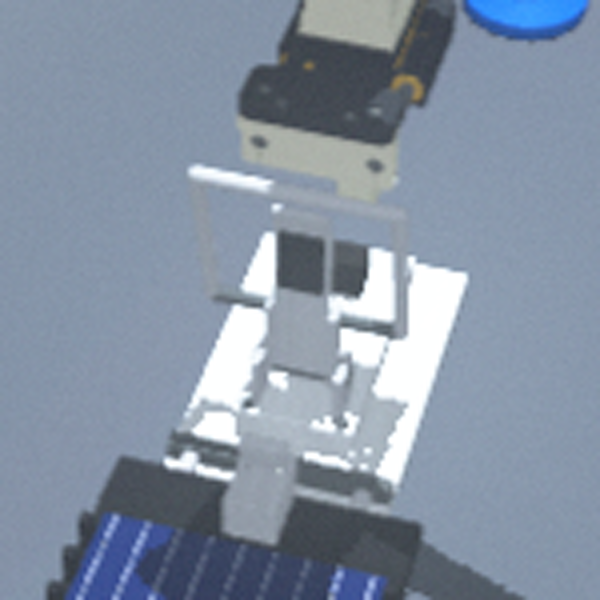

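The side view shows the bar at columns 288–341, not moved, with the shut fingertips ending right at it: the fingers closed just above or behind it. I lift, reopen and check the tip height.

Request:
send_rows(
  motion=[
    [[0,0,-2,0],[0,0,-3,0],[0,0,0,0],[0,0,0,0],[0,0,0,0]],
  ],
)

```text
time: 5.72
position: [0.4858, 0.0578, 0.2343]
tool_rot: [-0.0, 0.996, 0.086, -0.001]
ft_force: [0.6, 0.3, -0.0]
grip_width: 0.0005
gripper_force: 0.0
```

Run:
```python
from h import *
s=vision.snapshot("side");st=robot.read_state();P=st["position"];print(P)
q=proj(s,P);print(q)
c=s["img"][170:270,260:390,::-1].copy()
b=cv2.resize(c,None,fx=6,fy=6,interpolation=cv2.INTER_CUBIC)
for X,col in((P,(0,0,255)),(P+[0,0,.019],(0,255,0))):
  u=(proj(s,X)-[260,170])*6;cv2.drawMarker(b,tuple(int(v) for v in u),col,1,14,2)
W=lambda p:np.array([.5198-.1706*p[0]-.9853*p[1],.0496+.9853*p[0]-.1706*p[1],p[2]])
for y in(-.054,.03,.054):
  u=(proj(s,W((.0155,y,.198)))-[260,170])*6;cv2.drawMarker(b,tuple(int(v) for v in u),(255,0,255),1,14,2)
cv2.imwrite("pics/p3.png",b)
```

```text
[0.4859071  0.05776913 0.23442293]
[329.97800304 217.11280303]
```

View pics/p3.png

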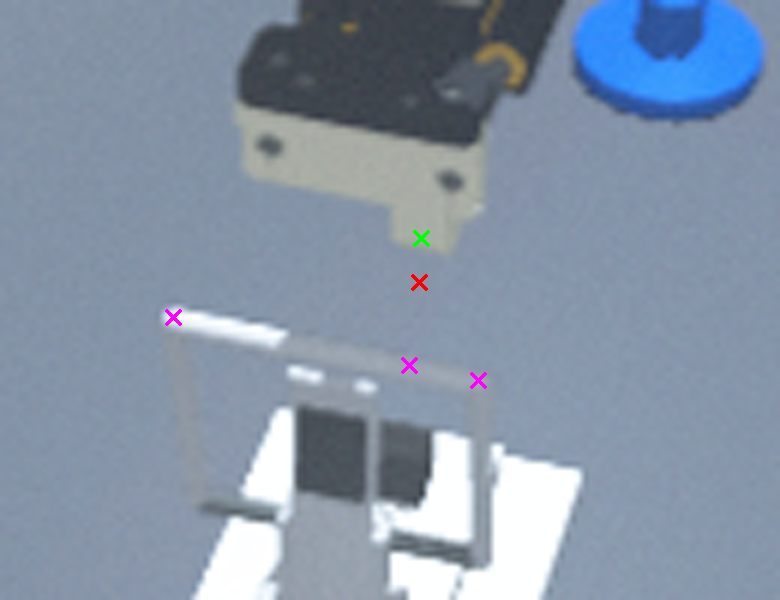

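Run:
```python
from h import *
s=vision.snapshot("side");P=np.array(robot.read_state()["position"])
dx=np.array([-.1706,.9853,0]);dy=np.array([-.9853,-.1706,0]);z=np.array([0,0,1])
for a,b,c in((.094,-.0375,.084),(.094,.0375,.084),(.0175,-.0075,0),(.0175,.0075,0),(.0175,0,.02),(0.094,0,.1)):
  print(a,b,c,(proj(s,P+a*dx+b*dy+c*z)-[260,170])*6)
t=vision.snapshot("top")
cv2.imwrite("pics/p4.png",cv2.resize(t["img"][130:300,180:400,::-1],None,fx=3,fy=3))
```

```text
0.094 -0.0375 0.084 [221.45075908 243.24907195]
0.094 0.0375 0.084 [467.42936691 292.83071172]
0.0175 -0.0075 0 [383.40485544 311.38433813]
0.0175 0.0075 0 [427.620109   320.38946251]
0.0175 0 0.02 [407.14869874 269.55437466]
0.094 0 0.1 [344.29530422 225.96346351]
```

Run:
```python
from h import *
t=vision.snapshot("top");s=vision.snapshot("side")
for z in(.27,.3,.33):
  print(z,onz(t,(285.5,237.5),z))
st=robot.read_state();print(st["position"],st["joint_pos"])
P=np.array(st["position"])
from scipy.optimize import least_squares
dx=np.array([-.1706,.9853,0]);dy=np.array([-.9853,-.1706,0]);z=np.array([0,0,1])
obs=[((.0175,-.0075,0),(393,240)),((.0175,.0075,0),(445,250)),((.094,-.0375,.084),(245,178))]
for ax in (dx,z):
  f=lambda k:np.concatenate([proj(s,P+a*dx+b*dy+c*z+k[0]*ax+k[1]*dy)-(np.array(o)/6+[260,170]) for (a,b,c),o in obs])
  r=least_squares(f,[0,0]);print(r.x,r.fun.round(1))
```

```text
0.27 [0.4953583  0.06159448 0.27      ]
0.3 [0.48977819 0.05917027 0.3       ]
0.33 [0.48419809 0.05674606 0.33      ]
[0.48637469 0.05772287 0.23513204] [-1.10082609e-01  1.25710949e-01  1.60876094e+00  1.77455853e-05
  1.40792611e+00  1.28942973e+00]
[-0.03320329 -0.00369272] [ 1.   0.8 -0.5  0.5 -0.4 -1.2]
[0.0287783  0.00541472] [ 1.3  1.   0.1  0.8 -1.3 -1.5]
```

View pics/p4.png

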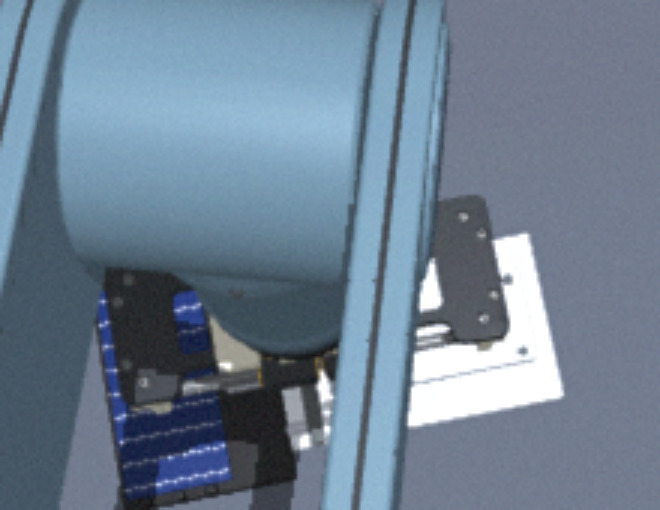

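The hand shows in the side view about 25–29 mm higher than its reading says, and laterally right in the top view (black gripper ends at columns 220 and 348). The shut fingers passed over the bar, so I go lower by what the picture shows.

Request:
send_rows(
  motion=[
    [[0,0,0,0],[0,0,0,0],[0,0,0,0],[0,0,0,0],[0,0,0,0],[0,0,2,0],[0,0,2,0],[0,0,2,0],[0,0,1.3,0],[0,0,0,0]],
  ],
  grip=0.65,
)

```text
time: 7.22
position: [0.486, 0.0578, 0.1618]
tool_rot: [-0.0, 0.996, 0.086, -0.001]
ft_force: [-0.6, 0.8, 0.2]
grip_width: 0.0605
gripper_force: 0.0
```

Request:
send_rows(
  motion=[
    [[0,0,0,0],[0,0,0,0],[0,0,0,0],[0,0,0,0],[0,0,0,0],[0,0,0,0]],
  ],
  grip=0,
  grip_force=6,
)

```text
time: 7.98
position: [0.4866, 0.0578, 0.1626]
tool_rot: [-0.0, 0.996, 0.086, 0.0]
ft_force: [0.5, 0.7, 1.2]
grip_width: 0.0087
gripper_force: 6.0
```

Pinched (8.7 mm opening). Now the swing along the arc about the hinge pin.

Request:
send_rows(
  motion=[
    [[0,-0.65,0.15,0],[0,-0.66,0.2,0],[0,-1.52,0.64,0],[0,-1.41,0.85,0],[0,-1.26,1.06,0],[0,-1.1,1.23,0]],
  ],
)

```text
time: 8.72
position: [0.4751, 0.1238, 0.1204]
tool_rot: [-0.0, 0.996, 0.086, -0.0]
ft_force: [0.6, -1.7, -0.5]
grip_width: 0.0086
gripper_force: 6.0
```

Request:
send_rows(
  motion=[
    [[0,-0.89,1.39,0],[0,-0.68,1.5,0],[0,-0.45,1.58,0],[0,-0.15,0.9,0],[0,0,0,0]],
  ],
)

```text
time: 9.35
position: [0.4714, 0.1443, 0.0668]
tool_rot: [-0.0, 0.996, 0.085, -0.001]
ft_force: [-0.4, 1.9, 0.1]
grip_width: 0.0086
gripper_force: 6.0
```

Run:
```python
from h import *
s=vision.snapshot("side")
cv2.imwrite("pics/p5.png",cv2.resize(s["img"][190:350,230:400,::-1],None,fx=3.6,fy=3.6,interpolation=cv2.INTER_CUBIC))
```

```text
(no output)
```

View pics/p5.png

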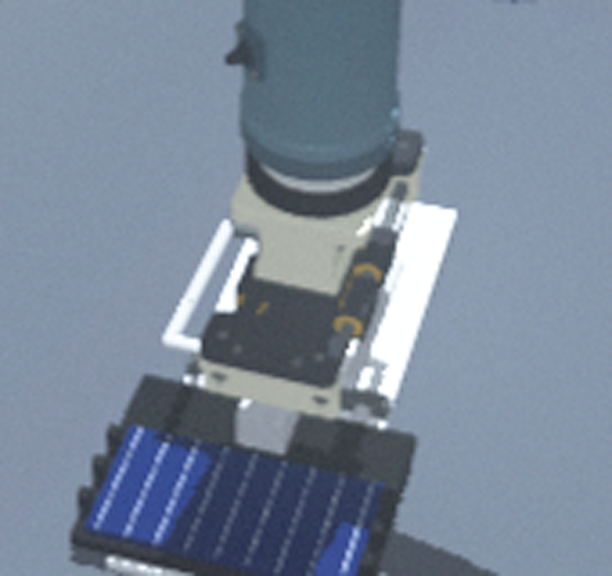

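The bar is held nearly level (about columns 276–292, row 283), over the carrier side of the hook. I release it there to drop the last few cm, since going lower would bring the gripper body into the upright lever.

Request:
send_rows(
  motion=[
    [[0,0,0,0],[0,0,0,0],[0,0,0,0],[0,0,0,0],[0,0,0,0],[0,0,-3,0],[0,0,-4,0],[0,0,-4,0],[0,0,-4,0],[-3,0,-3,0],[-5,0,0,0],[-5,0,0,0]],
  ],
  grip=0.5,
)

```text
time: 10.9
position: [0.3424, 0.1217, 0.2478]
tool_rot: [0.0, 0.996, 0.086, 0.0]
ft_force: [0.1, 0.3, 0.9]
grip_width: 0.0466
gripper_force: 0.0
```

Run:
```python
from h import *
s=vision.snapshot("side");t=vision.snapshot("top")
a=cv2.resize(s["img"][190:350,230:400,::-1],(400,376),interpolation=cv2.INTER_CUBIC)
b=cv2.resize(t["img"][180:320,200:350,::-1],(400,376),interpolation=cv2.INTER_CUBIC)
cv2.imwrite("pics/p6.png",np.hstack([a,b]))
```

```text
(no output)
```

View pics/p6.png

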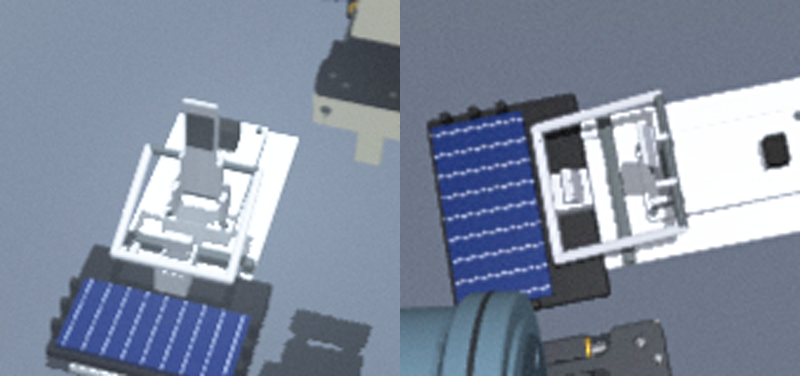

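The lever still stands upright and the loop has swung over. In the top view its bar (col ~257, row ~252) is on the carrier side of the hook. Checking its height numerically.

Run:
```python
from h import *
s=vision.snapshot("side");t=vision.snapshot("top")
def inv(X): d=X-np.array([.5198,.0496,0]);return np.round([-.1706*d[0]+.9853*d[1],-.9853*d[0]-.1706*d[1],X[2]],4)
for a,b in(((540,130),(118,249)),((562,258),(234,279)),((551,194),(176,264))):
  A=(200+(a[0]-400)*.375,180+a[1]*140/376);B=(230+b[0]*.425,190+b[1]*160/376)
  X,e=tri(t,A,s,B);print(inv(X),e)
W=lambda p:np.array([.5198-.1706*p[0]-.9853*p[1],.0496+.9853*p[0]-.1706*p[1],p[2]])
for X in((.094,0,.055),(.096,0,.073),(.099,0,.085)): # bar hypotheses
  q=proj(s,W(X));r=proj(t,W(X));print(X,(q-[230,190])/[.425,.4255],(r-[200,180])/[.375,.3723]+[400,0])
for L in(1.5,1.6,1.7):
  q=proj(s,W((-.12*np.cos(L)+.004,0,.055+.12*np.sin(L))));print(L,(q-[230,190])/[.425,.4255])
print(robot.read_state()["position"])
```

```text
[ 0.0939 -0.0524  0.0563] 0.0025337092856146043
[0.0935 0.0554 0.0517] 0.005667137749458779
[0.0937 0.0019 0.0541] 0.004080646422682788
(0.094, 0, 0.055) [171.69633221 262.48055075] [550.75171085 194.04122831]
(0.096, 0, 0.073) [170.93180199 251.11483705] [545.00876598 191.15307985]
(0.099, 0, 0.085) [169.84881266 244.75071706] [538.98230571 189.5583294 ]
1.5 [203.98464952  94.3476644 ]
1.6 [200.18401709 102.90048149]
1.7 [196.32578373 112.54888293]
[0.34358748 0.12198206 0.24809418]
```

The bar lies at dock x = 94 mm, z ≈ 54 mm: behind the hook on its ledge. Now shut the fingers and go in front of the lever's pad.

Request:
send_rows(
  motion=[
    [[4,1.4,0,0],[4,1.4,0,0],[4,1.4,0,0],[4.1,1.4,0,0],[0,0,0,0],[0,0,3,0],[0,0,4,0],[0,0,4,0],[0,0,2.8,0],[0,0,0,0]],
  ],
  grip=0,
)

```text
time: 12.35
position: [0.5098, 0.0945, 0.1074]
tool_rot: [-0.0, 0.996, 0.086, -0.003]
ft_force: [1.1, 0.2, -0.1]
grip_width: 0.0004
gripper_force: 0.0
```

Request:
send_rows(
  motion=[
    [[0,1,-0.3,0],[0,0.94,-0.2,0],[0,0.9,-0.15,0],[0,0.9,-0.15,0],[0,0.9,0,0],[0,0.88,0.1,0],[0,0.84,0.32,0],[0,0.84,0.32,0],[0,0.76,0.49,0],[0,0.76,0.49,0],[0,0,0,0]],
  ],
)

```text
time: 13.72
position: [0.5267, 0.0078, 0.0999]
tool_rot: [0.0, 0.996, 0.085, -0.0]
ft_force: [0.6, 0.4, 1.4]
grip_width: 0.0006
gripper_force: 0.5
```

Request:
send_rows(
  motion=[
    [[0,0.6,0.6,0],[0,0.6,0.6,0],[0,0.5,0.75,0],[0,0.5,0.75,0],[0,0.35,0.83,0],[0,0.35,0.83,0],[0,0,0,0]],
  ],
)

```text
time: 14.6
position: [0.5305, -0.0201, 0.0556]
tool_rot: [-0.0, 0.996, 0.085, -0.001]
ft_force: [-0.3, 0.2, 0.4]
grip_width: 0.0008
gripper_force: 0.0
```

Request:
send_rows(
  motion=[
    [[0,0.18,0.6,0],[0,0.18,0.6,0],[0,0,0.5,0],[0,0,0,0]],
  ],
)

```text
time: 15.1
position: [0.532, -0.0239, 0.041]
tool_rot: [0.0, 0.996, 0.086, 0.0]
ft_force: [-5.1, -0.5, 13.1]
grip_width: 0.0001
gripper_force: 6.5
```

Firm contact (13 N) at the height of the stop. I back off straight up and look.

Request:
send_rows(
  motion=[
    [[0,0,-2,0],[0,0,-4,0],[0,0,-5,0],[0,0,-5,0],[-5,0,-3,0],[-5,0,0,0],[-5,0,0,0],[0,0,0,0]],
  ],
)

```text
time: 16.1
position: [0.3816, -0.0492, 0.2297]
tool_rot: [0.0, 0.996, 0.085, -0.0]
ft_force: [-0.3, 0.8, -0.5]
grip_width: 0.0004
gripper_force: 0.0
```

Run:
```python
from h import *
s=vision.snapshot("side");t=vision.snapshot("top");print(robot.read_state()["ft_force"])
a=cv2.resize(s["img"][190:350,230:400,::-1],(400,376),interpolation=cv2.INTER_CUBIC)
b=cv2.resize(t["img"][180:320,220:370,::-1],(400,376),interpolation=cv2.INTER_CUBIC)
cv2.imwrite("pics/p7.png",np.hstack([a,b]))
W=lambda p:np.array([.5198-.1706*p[0]-.9853*p[1],.0496+.9853*p[0]-.1706*p[1],p[2]])
for L in(0,.15,.3):
  X=(-.12*np.cos(L),0,.055+.12*np.sin(L)+.004)
  print(L,(proj(s,W(X))-[230,190])/[.425,.4255],(proj(t,W(X))-[220,180])/[.375,.3723]+[400,0])
X=(.075,0,.055);print((proj(s,W(X))-[230,190])/[.425,.4255],(proj(t,W(X))-[220,180])/[.375,.3723]+[400,0])
```

```text
[-0.1122446   0.08727404  0.74880732]
0 [234.40068237 104.86317968] [754.54933942 144.51525218]
0.15 [234.57285246  92.69356575] [754.48225035 140.55586744]
0.3 [234.02912693  82.27935854] [751.06047763 137.17219534]
[177.89200531 247.16229954] [520.32358182 189.70660174]
```

View pics/p7.png

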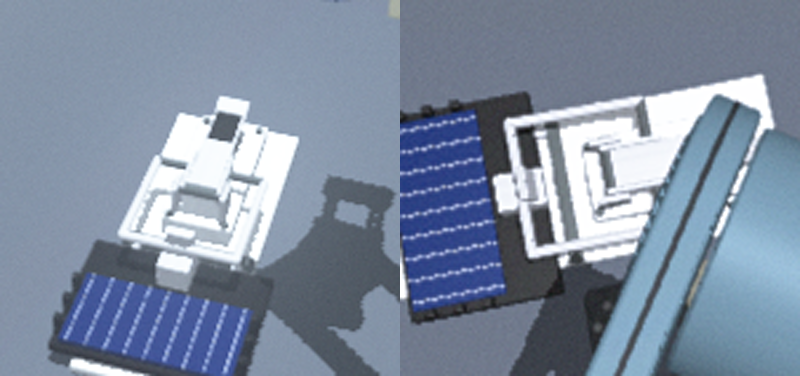

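The lever lies flat: its tip is at crop (233,103), where a closed lever is predicted, and the bar sits at the latched position against the hook. Handing in.

```bash
python3 -c "
from plant import robot; print(robot.close_job())"
```

```text
the job is handed in; nothing more can be done
None
```

The carrier is clamped to its dock: the loop's bar sits behind the hook, and after I let go the lever stayed flat on its stop; the job was handed in at about 16 s, and nothing else was touched.

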